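Report the empty bin at its call unit

TASK

One of the four blue bins on the rack has run completely empty: report it on the call unit straight in front of that bin. With the fingertips press the unit's small square key lightly right down and let it come up, then press its large round key right down to confirm and withdraw clear. Press gently, press no key of the other units, and leave the bins and everything else on the bench where they are.

Things in the scene. Friction and masses are not known exactly. Their poses are not given: they have to be found in the camera images.
- rack: Fixed bench rack of grey steel: a tray 190 (x) x 500 (y) mm, top 25 mm above the bench, with four bins side by side; along its front (robot side) a rail with four call units, 120 mm apart, one straight in front of each bin. Origin: on the bench under the tray's centre; x points from units to bins, y left along the row. With its bins it is 101 mm high.
- round1_top (a point): Centre of the top of the large round white key (28 mm across, 10 mm proud) in the middle of the call unit furthest left (+y), a grey case 112 (y) x 46 mm whose face tilts 15 degrees (0.26 rad) towards the robot; to the left of the key is a flush black blank window. z points out of the face, y left along the row.
- round1 (a joint): That round key's travel into the face (its own -z), m: 0 up, 0.005 at its stop; sprung, comes up by itself; about 1 N to start, 4.6 N at the stop; it registers beyond 0.0035.
- square1_top (a point): Centre of the top of the small square white key (14 x 14 mm, 8 mm proud of the same face) of the call unit furthest left (+y), 38 mm to the right (-y of the rack) of its round key. Axes as for the round key.
- square1 (a joint): That square key's travel into the face, m: 0 up, 0.0035 at its stop; sprung, comes up by itself; about 1.2 N to start, 4 N at the stop; it registers beyond 0.0022.
- round2_top (a point): Centre of the top of the large round white key (28 mm across, 10 mm proud) in the middle of the second call unit from the left, a grey case 112 (y) x 46 mm whose face tilts 15 degrees (0.26 rad) towards the robot; to the left of the key is a flush black blank window. z points out of the face, y left along the row.
- round2 (a joint): That round key's travel into the face (its own -z), m: 0 up, 0.005 at its stop; sprung, comes up by itself; about 1 N to start, 4.6 N at the stop; it registers beyond 0.0035.
- square2_top (a point): Centre of the top of the small square white key (14 x 14 mm, 8 mm proud of the same face) of the second call unit from the left, 38 mm to the right (-y of the rack) of its round key. Axes as for the round key.
- square2 (a joint): That square key's travel into the face, m: 0 up, 0.0035 at its stop; sprung, comes up by itself; about 1.2 N to start, 4 N at the stop; it registers beyond 0.0022.
- round3_top (a point): Centre of the top of the large round white key (28 mm across, 10 mm proud) in the middle of the third call unit from the left, a grey case 112 (y) x 46 mm whose face tilts 15 degrees (0.26 rad) towards the robot; to the left of the key is a flush black blank window. z points out of the face, y left along the row.
- round3 (a joint): That round key's travel into the face (its own -z), m: 0 up, 0.005 at its stop; sprung, comes up by itself; about 1 N to start, 4.6 N at the stop; it registers beyond 0.0035.
- square3_top (a point): Centre of the top of the small square white key (14 x 14 mm, 8 mm proud of the same face) of the third call unit from the left, 38 mm to the right (-y of the rack) of its round key. Axes as for the round key.
- square3 (a joint): That square key's travel into the face, m: 0 up, 0.0035 at its stop; sprung, comes up by itself; about 1.2 N to start, 4 N at the stop; it registers beyond 0.0022.
- round4_top (a point): Centre of the top of the large round white key (28 mm across, 10 mm proud) in the middle of the call unit furthest right (-y), a grey case 112 (y) x 46 mm whose face tilts 15 degrees (0.26 rad) towards the robot; to the left of the key is a flush black blank window. z points out of the face, y left along the row.
- round4 (a joint): That round key's travel into the face (its own -z), m: 0 up, 0.005 at its stop; sprung, comes up by itself; about 1 N to start, 4.6 N at the stop; it registers beyond 0.0035.
- square4_top (a point): Centre of the top of the small square white key (14 x 14 mm, 8 mm proud of the same face) of the call unit furthest right (-y), 38 mm to the right (-y of the rack) of its round key. Axes as for the round key.
- square4 (a joint): That square key's travel into the face, m: 0 up, 0.0035 at its stop; sprung, comes up by itself; about 1.2 N to start, 4 N at the stop; it registers beyond 0.0022.
- bin_empty: Loose blue plastic stock bin with low hopper front, 165 (x) x 103 (y) x 75 mm, walls 3 mm, standing on the rack's tray in one of its four places. Origin: centre of its underside. This is the one with nothing at all in it.
- bin_bolts: Loose blue plastic stock bin with low hopper front, 165 (x) x 103 (y) x 75 mm, walls 3 mm, standing on the rack's tray in one of its four places. Origin: centre of its underside. Heaped with steel hex bolts.
- bin_clamps: Loose blue plastic stock bin with low hopper front, 165 (x) x 103 (y) x 75 mm, walls 3 mm, standing on the rack's tray in one of its four places. Origin: centre of its underside. Heaped with bare metal pipe saddles.
- bin_nuts: Loose blue plastic stock bin with low hopper front, 165 (x) x 103 (y) x 75 mm, walls 3 mm, standing on the rack's tray in one of its four places. Origin: centre of its underside. Running low: three brass coupling nuts are left in it.
- scanner: Cordless hand scanner, grey and black, lying on its side, about 95 x 165 x 40 mm high. Origin: under its head.
- tape: Roll of brown parcel tape lying flat, 104 mm across, 48 mm high. Origin: centre of its underside.
There are look-alikes about, which are no part of the job. What is shaped like the bin_empty but green is not meant. What is shaped like the bin_clamps but purple is not meant.

How it is judged (in metres and radians):
On the way, in this order (a step that is already met when the one before it is completed fails the run):
1. the small square key of the unit in front of the empty bin is pressed in with the fingers (over 2.2 mm of its 3.5 mm) (contact force between the fingers and rack above 0.3 N and ((value of joint square1 above 0.0022 m and y of bin_empty in the frame of round1_top between -0.06 and 0.06 m) or (value of joint square2 above 0.0022 m and y of bin_empty in the frame of round2_top between -0.06 and 0.06 m) or (value of joint square3 above 0.0022 m and y of bin_empty in the frame of round3_top between -0.06 and 0.06 m) or (value of joint square4 above 0.0022 m and y of bin_empty in the frame of round4_top between -0.06 and 0.06 m))), for 0.05 s.
2. that key is up again and the large round key of the same unit is pressed in with the fingers (over 3.5 mm of its 5 mm) (contact force between the fingers and rack above 0.3 N and ((value of joint round1 above 0.0035 m and value of joint square1 below 0.001 m and y of bin_empty in the frame of round1_top between -0.06 and 0.06 m) or (value of joint round2 above 0.0035 m and value of joint square2 below 0.001 m and y of bin_empty in the frame of round2_top between -0.06 and 0.06 m) or (value of joint round3 above 0.0035 m and value of joint square3 below 0.001 m and y of bin_empty in the frame of round3_top between -0.06 and 0.06 m) or (value of joint round4 above 0.0035 m and value of joint square4 below 0.001 m and y of bin_empty in the frame of round4_top between -0.06 and 0.06 m))), for 0.05 s.
At the end, for the whole second after the job is handed in: Both keys of the empty bin's unit have been pressed, square then round, all keys are up again (within 1 mm), and bins, scanner and tape rest within 15 mm of where they were (value of joint each of square1, round1, square2, round2, square3, round3, square4, round4 below 0.001 m and distance of each of bin_empty, bin_bolts, bin_clamps, bin_nuts, scanner, tape from where it was at the start of the episode below 0.015 m and linear speed of each of bin_empty, bin_bolts, bin_clamps, bin_nuts, scanner, tape below 0.02 m/s); the robot touches nothing.
It fails at once if a key of a unit that is not in front of the empty bin is pressed (round over 2 mm, square over 1.2 mm) (((value of joint round1 above 0.002 m or value of joint square1 above 0.0012 m) and not (y of bin_empty in the frame of round1_top between -0.06 and 0.06 m)) or ((value of joint round2 above 0.002 m or value of joint square2 above 0.0012 m) and not (y of bin_empty in the frame of round2_top between -0.06 and 0.06 m)) or ((value of joint round3 above 0.002 m or value of joint square3 above 0.0012 m) and not (y of bin_empty in the frame of round3_top between -0.06 and 0.06 m)) or ((value of joint round4 above 0.002 m or value of joint square4 above 0.0012 m) and not (y of bin_empty in the frame of round4_top between -0.06 and 0.06 m))).
It fails at once if the rack or its keys are pressed with more than 25 N (contact force between any of the fingers, the arm and rack above 25 N).
It fails at once if a bin or another thing on the bench is shifted, lifted or carried (over 15 mm) (distance of any of bin_empty, bin_bolts, bin_clamps, bin_nuts, scanner, tape from where it was at the start of the episode above 0.015 m).
It fails at once if a bin or another thing is tipped (over 0.2 rad) (angle between any of bin_empty, bin_bolts, bin_clamps, bin_nuts, scanner, tape's own z axis and vertical above 0.2 rad).
It also fails if it takes over 35 s, if anything falls off the work surface, if the arm or the gripper's body presses on something with over 40 N, if the wrist force passes 120 N, or if a joint passes its speed limit or range.

ROBOT

A 6-joint arm with a two-finger parallel gripper is mounted at the origin on the work surface. World frame = base frame: x ahead of the robot, y to its left, z up, the work surface at z = 0. Lengths are in mm, angles in rad, forces in N, time in s.
With the tool pointing down it reaches from about 275 to 750 mm from the base axis. Payload 10.2 kg.
Tool frame: the origin (TCP) lies midway between the tips of the shut fingers; the grasp point (between the pads) lies 19 mm behind it; z points along the fingers, y is the direction in which the jaws open and shut (so a half turn about z gives the same grasp; the last joint's range is limited). The gripper opens to 85 mm and grips with 20 to 120 N. Pads are 22 mm wide; open, the fingers measure 114 mm over their backs; the gripper's body (76 mm by 85 mm) begins 54 mm behind the grasp point. The pads swing forward as they close: fully open they stand 13 mm farther back than shut.
Start: joints at [-1.488, 0.313, 1.498, -0, 1.331, -0.223], TCP at [158.042, -500.653, 202.594] pointing down, gripper open.
Joint ranges: [-2.94, 2.94], [-0.97, 2.17], [0.19, 2.56], [-1.23, 4.37], [0.02, 3.11], [-2.88, 2.88]. Speed limits (rad/s): [2.39, 2.39, 3.01, 3.14, 3.14, 3.14].

INTERFACE

Orientations are given as a unit quaternion [w, x, y, z].
In Python, from rig import sense, optics, ctrl gives the robot as it stands.
- The arm moves only by the tool play_rows, never from a script. Its argument "plan" is a list of rows, each a list of 7 numbers: the shift along the world's x, y, z in mm, then the turn, a rotation vector about the world's x, y, z in rad, then the opening, from -1 (shut) to 1 (fully open), so that 0 is half open. A call has 1 to 5 rows; each row shifts and turns the pose as measured when the row begins; what a row does not reach is not made up. A row lasts 1/12 s, in which the tool goes at most 41.7 mm and 7.16 degrees, less where a joint would pass 70% of its speed; a pose out of reach is approached as far as the arm can. A call is refused whole if a number of a shift passes 41.7 or a number of a turn 0.125, either way. A call with a gripper value outside its range is refused whole. The fingers move at their own pace and stop on an object; "grip_force" is the grip in N (left out, the last holds). Time passes only in rows, so rows that do not move let the fingers close. It gives the time, the measured TCP pose, the force and the opening at its end, in the units of the state.
- sense(): the state, without advancing time (a new reading comes with each control period).
- optics.capture(name): name is "scene" or "top"; returns a dict with "img" (480x640x3 uint8, blue, green, red), "fx", "fy", "cx", "cy" (pixels), "world_to_cam" (4x4, takes a point from world to camera coordinates). Camera axes: x right, y up, looking along -z (the intrinsics and any distortion apply to the point x, -y, -z); pixel columns grow to the right and rows downward; lengths in mm; the calibration is good to about 2 mm. A picture is of the moment at which its call begins. There is no depth.
- ctrl.finish_job(): hands the job in, once; it reports no verdict.
The state is a dict: "time_s": time; "joints": joint angles; "dq": joint speeds; "tau": joint torques, N m; "eef_pos": TCP position; "ee_rot": TCP orientation; "force": force on the tool from outside, world axes, zero at the start; "wrist_torque": the same for the moment, N m; "grip_width": opening from 0.0 (shut) to 1.0 (fully open).
Only numpy, scipy, OpenCV 4.12 (cv2) and the standard library are available. Lean on these libraries where they do the work, as an engineer would, in place of code of your own. Each camera call takes 0.05 s, during which the arm holds its last target. There are 200 camera calls.

## Working session

There is one attempt and no reset: what is moved stays moved. The work goes in short steps, Python scripts to look and compute and a tool call to move; the robot and the scene stay as the last step left them, time stands still between calls to the robot, and variables do not carry over. Pictures are saved under pics/ and viewed, about 8 in all and at most 12, crops included, and the job is handed in when it is done.

Besides the shell and the picture viewer there is one more tool, called after "Request:" by a JSON object that holds its "api" and its "payload", one argument or row to a line. play_rows: Moves the arm, as the interface text tells. Its arguments: {"type":"object","properties":{"plan":{"type":"array"},"grip_force":{"type":"number"}},"required":["plan"]}

```bash
mkdir -p pics
python3 - <<'E'
from rig import sense, optics, ctrl
import cv2,pickle
for n in("scene","top"):
    c=optics.capture(n);cv2.imwrite(f"pics/{n}0.png",c["img"]);pickle.dump(c,open(n+".pkl","wb"))
    print(n,{k:c[k] for k in c if k!="img"})
print(sense())
E
```

```text
scene {'fx': 585.8351367700435, 'fy': 585.8351367700435, 'cx': 310.26607267323277, 'cy': 245.6930749406717, 'world_to_cam': array([[ 8.52901650e-01,  5.22051371e-01,  4.59784461e-03,
        -3.86736586e+02],
       [-4.30405896e-01,  6.98136737e-01,  5.72150208e-01,
         2.56806956e+02],
       [ 2.95481877e-01, -4.89966797e-01,  8.20135964e-01,
        -1.63419198e+03],
       [ 0.00000000e+00,  0.00000000e+00,  0.00000000e+00,
         1.00000000e+00]])}
top {'fx': 493.9472424861471, 'fy': 493.9472424861471, 'cx': 322.3688674022022, 'cy': 230.77808827021772, 'world_to_cam': array([[-2.32352346e-02, -9.99722158e-01, -3.96624116e-03,
        -1.08650100e+02],
       [ 9.82132348e-01, -2.35671605e-02,  1.86710044e-01,
        -4.93592784e+02],
       [-1.86751641e-01,  4.42877944e-04,  9.82407058e-01,
        -1.40794640e+03],
       [ 0.00000000e+00,  0.00000000e+00,  0.00000000e+00,
         1.00000000e+00]])}
{'time_s': 0.1, 'joints': array([-1.48840637e+00,  3.13398709e-01,  1.49831216e+00, -2.27093007e-05,
        1.33100963e+00, -2.23404684e-01]), 'dq': array([ 0.00089199, -0.00122269, -0.00124091,  0.00261947,  0.00032027,
        0.0012386 ]), 'tau': array([ 3.67385233e-03, -4.12895930e+01, -2.60141015e+01, -9.91760658e-05,
        3.00637170e-03, -7.44170592e-07]), 'eef_pos': array([ 158.01092334, -500.39860032,  202.10836664]), 'ee_rot': array([-5.63294697e-04,  9.88333389e-01,  1.52304937e-01,  2.87266424e-05]), 'force': array([-0.01064857, -0.5145695 ,  0.3445697 ]), 'wrist_torque': array([ 0.03297659,  0.02664186, -0.03363688]), 'grip_width': 1.0011393244089961}
```

View pics/scene0.png

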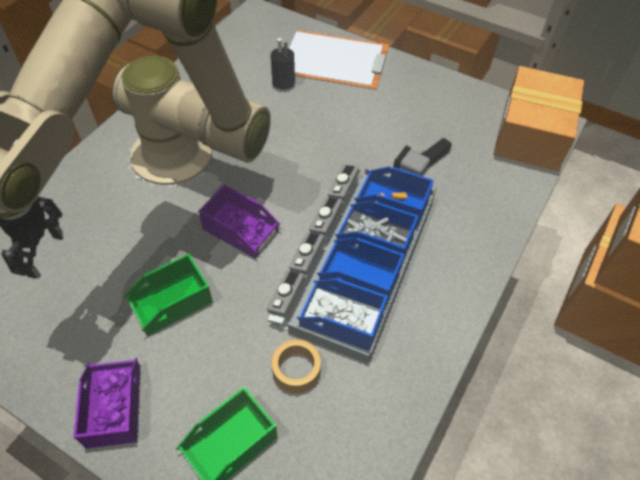

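View pics/top0.png

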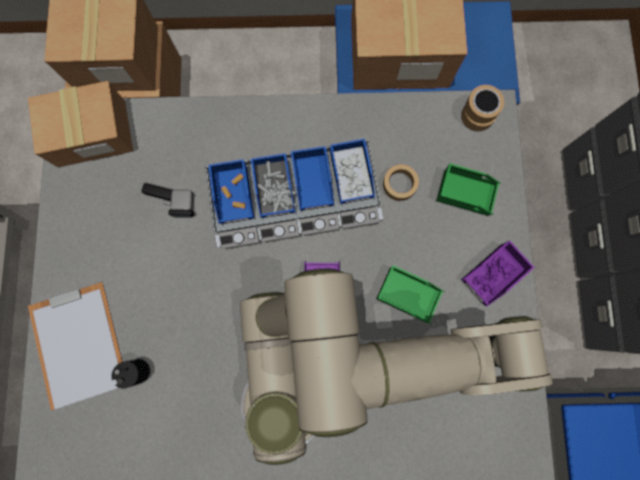

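Scene shows four blue bins: nuts (397,190), bolts (375,225), empty (362,265) and clamps (345,310). Green look-alikes are at (170,293) and (230,435), purple ones at (240,220) and (108,402). In the top view the empty bin is at (314,180), third from the left, so its unit is near (320,227). I'll check this in one close crop.

Run:
```python
import cv2,pickle,numpy as np
s=pickle.load(open("scene.pkl","rb"))["img"];t=pickle.load(open("top.pkl","rb"))["img"]
a=cv2.resize(s[160:340,255:395],None,fx=3.2,fy=3.2,interpolation=cv2.INTER_CUBIC)
b=cv2.resize(t[200:250,210:390],None,fx=4.4,fy=4.4,interpolation=cv2.INTER_CUBIC)
cv2.imwrite("pics/c1.png",cv2.resize(s[160:310,255:395],(560,600),interpolation=cv2.INTER_CUBIC)) # scale 4
cv2.imwrite("pics/c2.png",b)
```

```text
(no output)
```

View pics/c1.png

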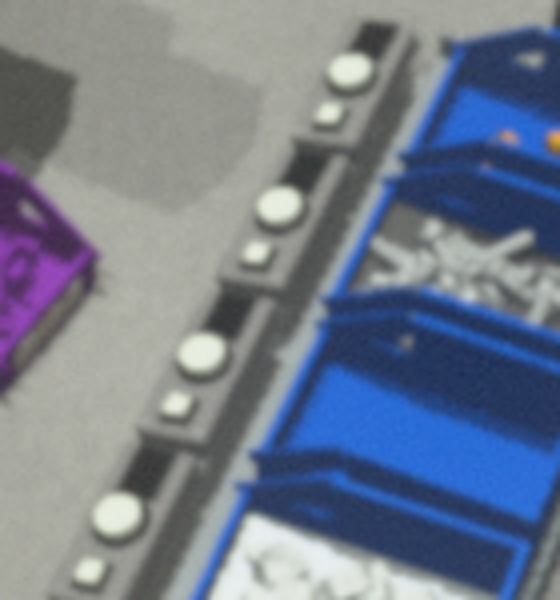

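View pics/c2.png

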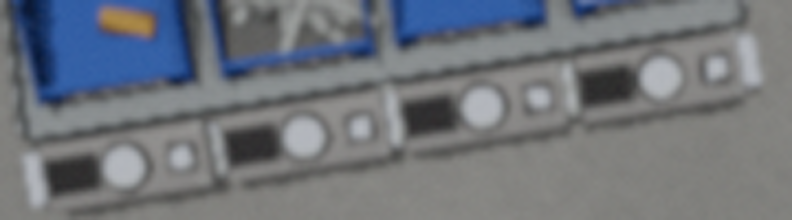

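The crop confirms it: the empty bin is third from the left, and unit 3 has its round key at crop (201,354) and its square key at (176,404). I'll fit the rack model to all 8 keys in both views.

```bash
cat > fit.py <<'E'
import pickle,numpy as np
from scipy.optimize import least_squares
from scipy.spatial.transform import Rotation as R
S=pickle.load(open("scene.pkl","rb"));T=pickle.load(open("top.pkl","rb"))
ps=np.array([(349,71),(279,206),(201,354),(117,515),(329,114),(256,253),(176,404),(90,571)])/4+[255,160]-.375
pt=np.array([(124,166),(303,137),(482,105),(660,76),(180,156),(360,128),(538,97),(716,68)])/4.4+[210,200]-.386
def proj(c,P):
    q=P@c["world_to_cam"][:3,:3].T+c["world_to_cam"][:3,3]
    return np.c_[c["cx"]+c["fx"]*q[:,0]/-q[:,2],c["cy"]+c["fy"]*-q[:,1]/-q[:,2]]
def pts(p):
    r=R.from_euler("z",p[3])*R.from_euler("y",-15,degrees=True)
    L=[(0,180-120*i,0) for i in range(4)]+[(0,142-120*i,-2) for i in range(4)]
    return p[:3]+r.apply(L),r
f=lambda p:np.r_[(proj(S,pts(p)[0])-ps).ravel(),(proj(T,pts(p)[0])-pt).ravel()]
o=least_squares(f,[500,0,50,0])
P,r=pts(o.x)
if __name__=="__main__":
    print(o.x,np.abs(o.fun).max());print(f(o.x).reshape(-1,2).round(1).tolist())
    print("round3",P[2],"sq3",P[6],"normal",r.apply([0,0,1]),"y",r.apply([0,1,0]))
E
python3 fit.py
```

```text
[ 4.99388785e+02 -5.27688250e+01  6.15357768e+01  1.46126696e-01] 0.5936533773692645
[[0.5, -0.1], [0.3, -0.1], [0.5, -0.3], [0.3, -0.2], [0.2, 0.1], [0.3, -0.0], [0.4, 0.1], [0.1, -0.1], [0.2, 0.4], [0.3, 0.2], [0.3, 0.6], [0.2, 0.4], [0.5, 0.5], [0.3, -0.0], [0.3, 0.2], [0.2, 0.0]]
round3 [ 508.12521804 -112.12937374   61.53577683] sq3 [ 514.17041336 -149.6490161    59.60392518] normal [-0.25606068 -0.03768592  0.96592583] y [-1.45607210e-01  9.89342479e-01 -3.46944695e-18]
```

```bash
cat > go.py <<'E'
import sys,numpy as np
from fit import P,r,R
from rig import sense
s=sense();q=np.roll(s["ee_rot"],-1)
n=r.apply([0,0,1]);y=r.apply([0,1,0])
h=dict(sq=P[6],rd=P[2])[sys.argv[1]]+n*float(sys.argv[2])
best=min((R.from_matrix(np.c_[np.cross(k*y,-n),k*y,-n])*R.from_quat(q).inv() for k in(1,-1)),key=lambda d:d.magnitude())
e=s["eef_pos"]
print("t",s["time_s"],"pos",e.round(1),"d",(h-e).round(2),"rot",best.as_rotvec().round(3),"key frame",r.inv().apply(e-h).round(2),"F",s["force"].round(2),"g",s["grip_width"])
E
python3 go.py sq 60
```

```text
t 0.1 pos [ 158.  -500.4  202.1] d [340.8  348.49 -84.55] rot [ 0.058 -0.255 -0.159] key frame [-352.81 -295.15  182.07] F [-0.01 -0.51  0.34] g 1.0011393244089961
```

Request:
{"api": "play_rows", "payload": {
  "plan": [
    [28, 28, 0, 0, 0, 0, -1],
    [28, 28, 0, 0, 0, 0, -1],
    [28, 28, 0, 0, 0, 0, -1],
    [28, 28, 0, 0, 0, 0, -1],
    [28, 28, 0, 0, 0, 0, -1]
  ],
  "grip_force": 20
}}

```text
time_s: 0.52
eef_pos: [297.0, -358.2, 199.5]
ee_rot: [-0.002, 0.989, 0.147, -0.001]
force: [0.9, -0.1, 0.2]
grip_width: 0.295
```

```bash
python3 go.py sq 60
```

```text
t 0.5167 pos [ 297.  -358.2  199.5] d [201.76 206.25 -81.93] rot [ 0.053 -0.258 -0.148] key frame [-200.62 -174.67  138.57] F [ 0.9  -0.06  0.15] g 0.2951405429189446
```

Request:
{"api": "play_rows", "payload": {
  "plan": [
    [27, 27, 0, 0.013, -0.06, -0.037, -1],
    [27, 27, 0, 0.013, -0.06, -0.037, -1],
    [27, 27, 0, 0.013, -0.06, -0.037, -1],
    [27, 27, 0, 0.013, -0.06, -0.037, -1],
    [27, 27, 0, 0, 0, 0, -1]
  ]
}}

```text
time_s: 0.93
eef_pos: [437.9, -214.0, 198.7]
ee_rot: [-0.013, 0.989, 0.069, 0.127]
force: [0.4, -1.7, -0.3]
grip_width: -0.0
```

```bash
python3 go.py sq 60
```

```text
t 0.9333 pos [ 437.9 -214.   198.7] d [ 60.92  62.08 -81.17] rot [-0.007 -0.007  0.005] key frame [-45.94 -52.55  96.34] F [ 0.36 -1.72 -0.31] g -0.0003621067784818371
```

Request:
{"api": "play_rows", "payload": {
  "plan": [
    [20, 20, -10, 0, 0, 0, -1],
    [20, 20, -20, 0, 0, 0, -1],
    [20, 20, -25, -0.007, -0.007, 0.005, -1],
    [0, 0, -25, 0, 0, 0, -1],
    [0, 0, 0, 0, 0, 0, -1]
  ]
}}

```text
time_s: 1.35
eef_pos: [503.0, -144.7, 116.7]
ee_rot: [-0.009, 0.988, 0.075, 0.132]
force: [-0.2, -0.3, -0.5]
grip_width: 0.001
```

```bash
python3 go.py sq 60
```

```text
t 1.35 pos [ 503.  -144.7  116.7] d [-4.21 -7.18  0.87] rot [ 0.001  0.003 -0.006] key frame [ 4.81  6.49 -2.19] F [-0.22 -0.3  -0.49] g 0.0012047490420196859
```

Request:
{"api": "play_rows", "payload": {
  "plan": [
    [-4, -7, 1, 0, 0, 0, -1],
    [5, 0.7, -19, 0, 0, 0, -1],
    [5, 0.7, -19, 0, 0, 0, -1],
    [0, 0, 0, 0, 0, 0, -1]
  ]
}}

```text
time_s: 1.68
eef_pos: [509.3, -154.1, 83.0]
ee_rot: [-0.008, 0.988, 0.075, 0.133]
force: [-0.2, 1.7, -0.6]
grip_width: -0.001
```

```bash
python3 go.py sq 20
python3 - <<'E'
from rig import optics
import cv2,numpy as np
a=optics.capture("scene")["img"][190:290,240:360];b=optics.capture("top")["img"][180:260,270:390]
a=cv2.resize(a,None,fx=4,fy=4,interpolation=cv2.INTER_CUBIC)[:400];b=cv2.resize(b,None,fx=2.5,fy=2.5,interpolation=cv2.INTER_CUBIC)
o=np.zeros((400,780,3),np.uint8);o[:,:480]=a;o[:200,480:]=b
cv2.imwrite("pics/h1.png",o)
E
```

```text
t 1.6833 pos [ 509.3 -154.1   83. ] d [-0.22  3.65 -4.07] rot [ 0.004  0.007 -0.005] key frame [ 0.75 -3.65  4.01] F [-0.22  1.69 -0.65] g -0.0008730509059559101
```

View pics/h1.png

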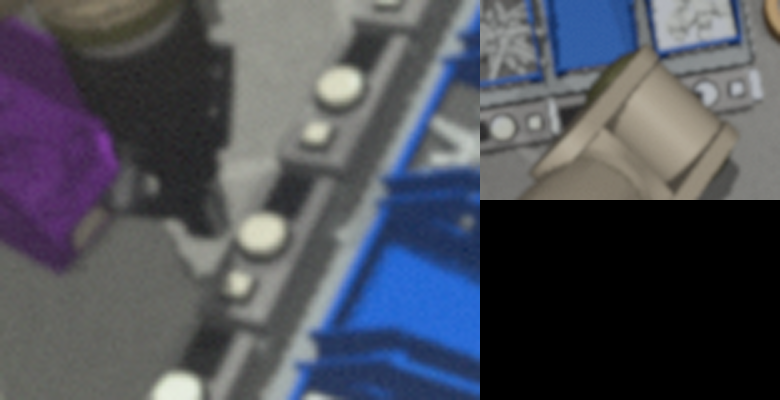

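The finger tip at about (212,232) in the left crop looks higher than I expected. I'll overlay the projected TCP with stretched contrast to check.

```bash
cat > look.py <<'E'
import sys,cv2,numpy as np
from rig import optics,sense
from fit import proj,P
c=optics.capture("scene");s=sense()
i=cv2.resize(c["img"][205:265,255:335],None,fx=10,fy=10,interpolation=cv2.INTER_CUBIC)
i=(255*(i/255.)**.5).astype(np.uint8)
def m(p,col):
    u=proj(c,np.array([p]))[0];v=tuple(((u-[255,205]+.5)*10).astype(int).tolist());cv2.drawMarker(i,v,col,0,16,1)
from scipy.spatial.transform import Rotation as R
r=R.from_quat(np.roll(s["ee_rot"],-1))
m(s["eef_pos"],(0,0,255));m(P[6],(255,0,255));m(P[2],(255,0,255))
for a in(-1,1):
    for b in(-1,1): m(s["eef_pos"]+r.apply([11*a,14*b,0]),(0,255,0))
cv2.imwrite(sys.argv[1],i);print(s["eef_pos"])
E
python3 look.py pics/h2.png
```

```text
[ 510.30967972 -154.52164843   85.82216187]
```

View pics/h2.png

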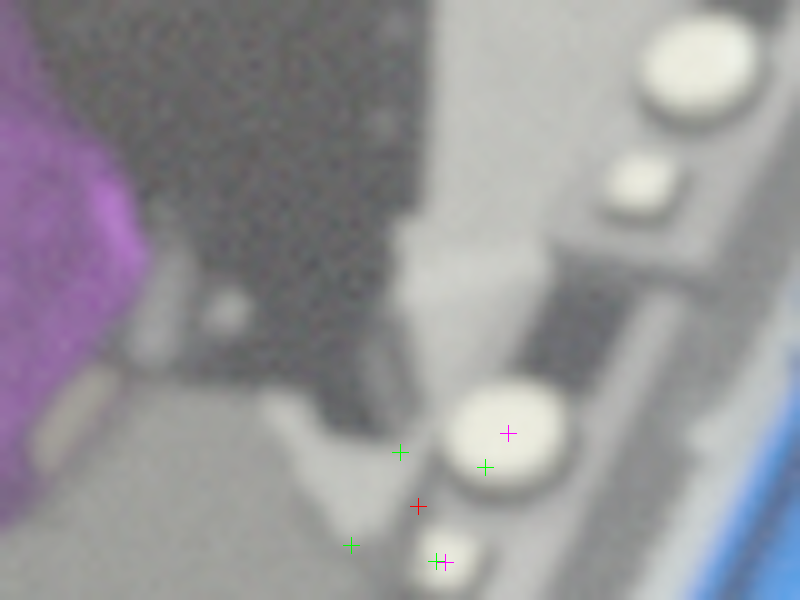

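Run:
```python
import cv2,numpy as np
from fit import *
i=cv2.resize(S["img"][190:290,0:80],None,fx=6,fy=6,interpolation=cv2.INTER_CUBIC)
i=(255*(i/255.)**.5).astype(np.uint8)
r0=R.from_quat([.98833,.1523,0,-.00056]);t=np.array([158.04,-500.65,202.6])
def m(p,col):
    v=tuple(((proj(S,np.array([p]))[0]-[0,190]+.5)*6).astype(int).tolist());cv2.drawMarker(i,v,col,0,12,1)
m(t,(0,0,255))
for a in(-11,11):
    for b in(-57,-42.5,42.5,57): m(t+r0.apply([a,b,-13]),(0,255,0))
for a in(-42,42):
    for b in(-38,38): m(t+r0.apply([a,b,-73]),(255,255,0))
cv2.imwrite("pics/s0.png",i)
```

```text
(no output)
```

View pics/s0.png

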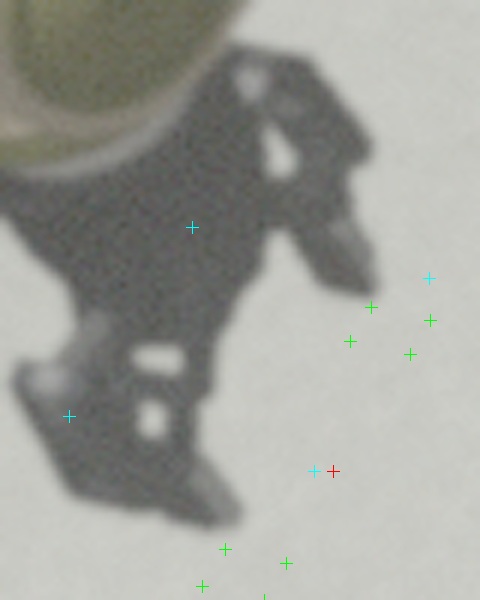

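The start picture shows the visible tips about 30 mm behind the reported TCP, measured along the tool axis. The hover picture shows the same thing. I'll go down in small steps and watch both the force and the picture.

Request:
{"api": "play_rows", "payload": {
  "plan": [
    [-1, 4, 0, 0.002, 0.004, -0.004, -1],
    [0, 0, 0, 0, 0, 0, -1],
    [0, 0, 0, 0, 0, 0, -1]
  ]
}}

```text
time_s: 2.08
eef_pos: [509.7, -151.9, 89.6]
ee_rot: [-0.006, 0.988, 0.072, 0.135]
force: [-0.2, 0.1, -0.1]
grip_width: 0.0
```

```bash
python3 go.py sq 10; for k in 1 2 3; do python3 -c "
from rig import *
optics.capture('top')
s=sense();print(s['time_s'],s['eef_pos'].round(2),s['joints'].round(4),s['force'].round(1))"; done
```

```text
t 2.0833 pos [ 509.7 -151.9   89.6] d [  1.88   1.84 -20.37] rot [0.007 0.01  0.001] key frame [ 3.22 -1.55 20.23] F [-0.2   0.11 -0.06] g 0.00016800711054606202
2.1333 [ 509.8  -151.82   89.67] [-0.608   0.3243  1.838   0.252   0.7897  0.6555] [ 0.3  0.7 -0. ]
2.1833 [ 509.74 -151.75   89.34] [-0.6079  0.3249  1.8381  0.2521  0.7894  0.6554] [-0.  -0.2  0.5]
2.2333 [ 509.65 -151.67   89.05] [-0.6079  0.3253  1.8383  0.2521  0.7892  0.6553] [0.5 0.6 0.5]
```

Request:
{"api": "play_rows", "payload": {
  "plan": [
    [1, 1, -8, 0.004, 0.006, 0, -1],
    [1, 1, -6, 0, 0, 0, -1],
    [0, 0, -3, 0, 0, 0, -1],
    [0, 0, 0, 0, 0, 0, -1]
  ]
}}

```text
time_s: 2.57
eef_pos: [511.7, -149.3, 70.1]
ee_rot: [-0.008, 0.989, 0.072, 0.131]
force: [-0.1, -1.0, 0.4]
grip_width: -0.004
```

```bash
python3 go.py sq 10; python3 look.py pics/h3.png;python3 go.py sq 10
```

```text
t 2.5667 pos [ 511.7 -149.3   70.1] d [-0.06 -0.76 -0.82] rot [0.002 0.002 0.   ] key frame [0.37 0.74 0.75] F [-0.15 -0.96  0.38] g -0.003705822116536037
[ 511.69829826 -149.28821224   70.29598809]
t 2.6167 pos [ 511.7 -149.3   70.3] d [-0.09 -0.74 -1.03] rot [0.002 0.003 0.001] key frame [0.46 0.72 0.95] F [-0.44  0.48  0.15] g 0.0018362889187548887
```

View pics/h3.png

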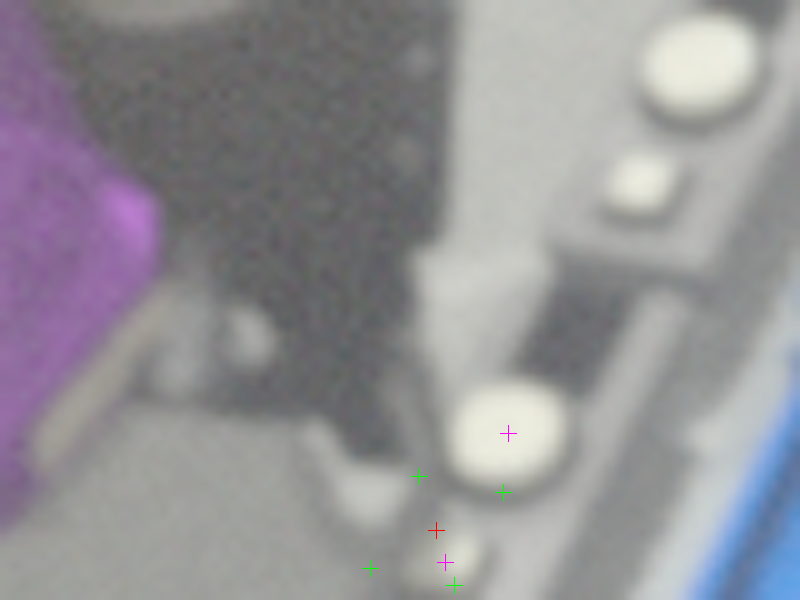

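Request:
{"api": "play_rows", "payload": {
  "plan": [
    [0.8, -0.6, -3, 0, 0, 0, -1],
    [0.8, 0, -3, 0, 0, 0, -1],
    [0.5, 0, -2, 0, 0, 0, -1],
    [0, 0, 0, 0, 0, 0, -1]
  ]
}}

```text
time_s: 2.95
eef_pos: [514.1, -150.0, 61.4]
ee_rot: [-0.008, 0.989, 0.072, 0.131]
force: [-0.3, -0.4, -0.8]
grip_width: -0.0
```

```bash
python3 go.py sq 0
```

```text
t 2.95 pos [ 514.1 -150.    61.4] d [ 0.1   0.34 -1.8 ] rot [0.002 0.002 0.   ] key frame [ 0.32 -0.33  1.78] F [-0.25 -0.41 -0.81] g -0.0002523606246371351
```

Request:
{"api": "play_rows", "payload": {
  "plan": [
    [0.2, 0, -0.5, 0, 0, 0, -1],
    [0.2, 0, -0.5, 0, 0, 0, -1]
  ]
}}

```text
time_s: 3.12
eef_pos: [514.5, -150.0, 60.3]
ee_rot: [-0.008, 0.989, 0.072, 0.131]
force: [0.4, -0.9, 0.9]
grip_width: -0.0
```

```bash
python3 go.py sq 0
```

```text
t 3.1167 pos [ 514.5 -150.    60.3] d [-0.38  0.39 -0.71] rot [0.002 0.003 0.001] key frame [ 0.49 -0.44  0.61] F [ 0.39 -0.91  0.88] g -0.0004574330932000148
```

Reported 0.6 mm above the key, with no force beyond noise. I'll continue in 1 mm steps.

Request:
{"api": "play_rows", "payload": {
  "plan": [
    [0.2, 0, -1, 0, 0, 0, -1],
    [0.2, 0, -1, 0, 0, 0, -1],
    [0, 0, 0, 0, 0, 0, -1]
  ]
}}

```text
time_s: 3.37
eef_pos: [515.1, -150.1, 58.3]
ee_rot: [-0.008, 0.989, 0.072, 0.132]
force: [-0.4, 0.4, -0.2]
grip_width: 0.0
```

```bash
python3 go.py sq 0; python3 look.py pics/h4.png
```

```text
t 3.3667 pos [ 515.1 -150.1   58.3] d [-0.92  0.47  1.3 ] rot [0.002 0.003 0.001] key frame [ 0.48 -0.59 -1.47] F [-0.4   0.39 -0.15] g 0.00013704192978983057
[ 515.11080192 -150.13869437   58.38331271]
```

View pics/h4.png

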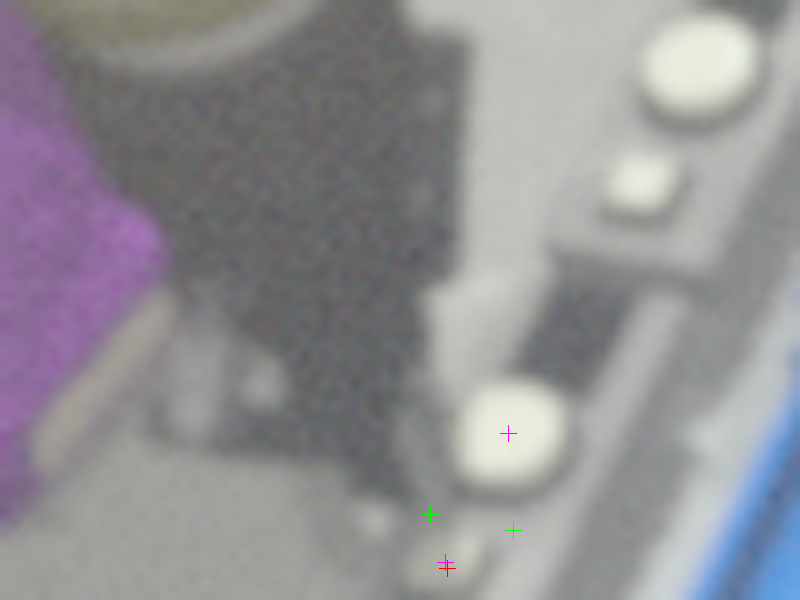

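Still no contact at a reported -1.5 mm. The tip is at about (395,500), visibly above the square key at (445,562), and its shadow is closing in. The real tips do seem to be set back along the tool, so I'll keep going down slowly with force checks.

Request:
{"api": "play_rows", "payload": {
  "plan": [
    [0.3, 0, -1.5, 0, 0, 0, -1],
    [0.3, 0, -1.5, 0, 0, 0, -1],
    [0.3, 0, -1.5, 0, 0, 0, -1],
    [0, 0, 0, 0, 0, 0, -1]
  ]
}}

```text
time_s: 3.75
eef_pos: [516.2, -150.2, 53.6]
ee_rot: [-0.008, 0.989, 0.072, 0.132]
force: [-0.4, 1.1, 0.3]
grip_width: 0.003
```

```bash
python3 go.py sq 0
```

```text
t 3.75 pos [ 516.2 -150.2   53.6] d [-2.01  0.55  5.99] rot [0.003 0.003 0.001] key frame [ 0.29 -0.83 -6.28] F [-0.35  1.09  0.32] g 0.0026924603502100995
```

Request:
{"api": "play_rows", "payload": {
  "plan": [
    [0.3, 0, -1.5, 0, 0, 0, -1],
    [0.3, 0, -1.5, 0, 0, 0, -1],
    [0, 0, 0, 0, 0, 0, -1]
  ]
}}

```text
time_s: 4.0
eef_pos: [516.8, -150.1, 50.2]
ee_rot: [-0.008, 0.989, 0.072, 0.132]
force: [0.2, 0.1, 0.6]
grip_width: -0.002
```

```bash
python3 go.py sq 0
python3 - <<'E'
from fit import *
from rig import optics
c=optics.capture("scene");import cv2
g=cv2.cvtColor(c["img"],cv2.COLOR_BGR2GRAY)
# is shadow/tip near key: brightness at each key, scene now vs start
for k in range(8):
    u,v=proj(S,P[k:k+1])[0].round().astype(int); print(k,g[v-1:v+2,u-1:u+2].mean().round(),end=" ")
E
```

```text
t 4.0 pos [ 516.8 -150.1   50.2] d [-2.64  0.5   9.43] rot [0.002 0.003 0.001] key frame [ 0.01 -0.87 -9.76] F [0.17 0.05 0.61] g -0.0018579124111938901
0 232.0 1 216.0 2 212.0 3 232.0 4 220.0 5 199.0 6 115.0 7 228.0
```

```bash
python3 look.py pics/h5.png
```

```text
[ 516.87863557 -150.22476751   50.42945494]
```

View pics/h5.png

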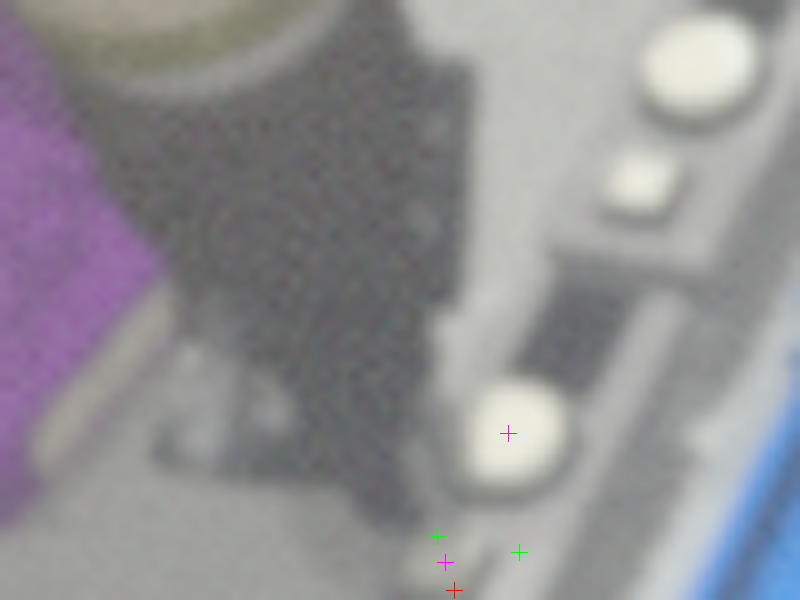

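Square key is now shadowed; the tip at about (400,520) still sits above and slightly to the left of it in the image. Comparing this with the start picture gives a setback of about 30 mm and a small lateral offset. I'll nudge +x a little and keep descending.

Request:
{"api": "play_rows", "payload": {
  "plan": [
    [1.5, 0.7, -1.5, 0, 0, 0, -1],
    [1.5, 0.7, -1.5, 0, 0, 0, -1],
    [0.5, 0, -1.5, 0, 0, 0, -1],
    [0, 0, 0, 0, 0, 0, -1]
  ]
}}

```text
time_s: 4.43
eef_pos: [520.9, -148.7, 45.7]
ee_rot: [-0.008, 0.989, 0.072, 0.132]
force: [0.3, 1.3, 0.3]
grip_width: -0.0
```

```bash
python3 go.py sq 0
```

```text
t 4.4333 pos [ 520.9 -148.7   45.7] d [-6.68 -0.92 13.95] rot [0.003 0.004 0.001] key frame [  2.91  -0.06 -15.22] F [0.29 1.29 0.29] g -0.0003613762142333958
```

Request:
{"api": "play_rows", "payload": {
  "plan": [
    [0.4, 0, -1.5, 0, 0, 0, -1],
    [0.4, 0, -1.5, 0, 0, 0, -1],
    [0, 0, 0, 0, 0, 0, -1]
  ]
}}

```text
time_s: 4.68
eef_pos: [521.8, -148.6, 42.3]
ee_rot: [-0.008, 0.989, 0.072, 0.132]
force: [1.1, -0.0, 0.1]
grip_width: 0.003
```

```bash
python3 go.py sq 0
```

```text
t 4.6833 pos [ 521.8 -148.6   42.3] d [-7.6  -1.   17.34] rot [0.003 0.004 0.   ] key frame [  2.92  -0.12 -18.73] F [ 1.08 -0.01  0.06] g 0.0025775792804490086
```

Request:
{"api": "play_rows", "payload": {
  "plan": [
    [0.4, 0, -1.5, 0, 0, 0, -1],
    [0.4, 0, -1.5, 0, 0, 0, -1],
    [0, 0, 0, 0, 0, 0, -1]
  ]
}}

```text
time_s: 4.93
eef_pos: [522.6, -148.7, 38.9]
ee_rot: [-0.008, 0.989, 0.072, 0.132]
force: [0.3, -0.3, 0.4]
grip_width: -0.0
```

```bash
python3 go.py sq 0;python3 look.py pics/h6.png
```

```text
t 4.9333 pos [ 522.6 -148.7   38.9] d [-8.46 -0.99 20.7 ] rot [0.003 0.004 0.001] key frame [  2.87  -0.26 -22.2 ] F [ 0.27 -0.28  0.41] g -0.0002853363388911369
[ 522.62347032 -148.68726271   39.00694773]
```

View pics/h6.png

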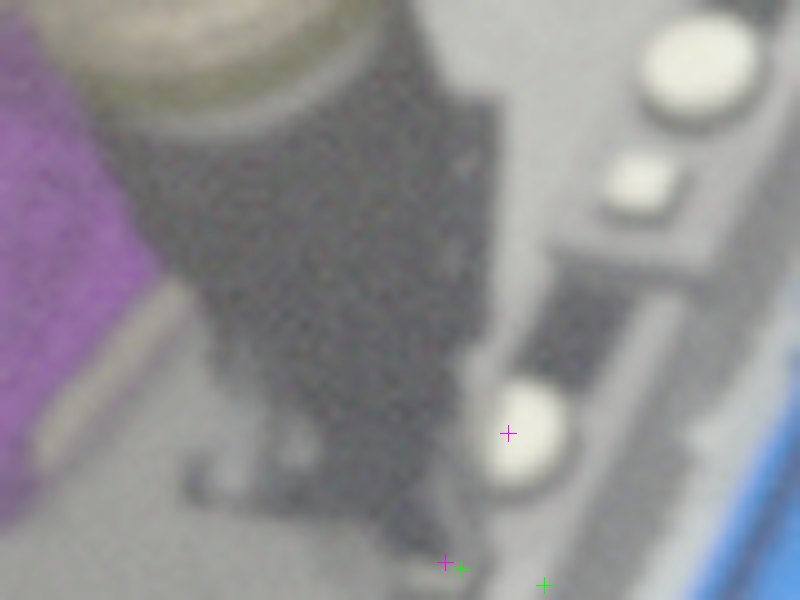

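The tip (spanning about (385,525) to (475,570)) now covers most of the square key, aligned to about 2 mm, with its last white sliver at (435,580). Contact is a few mm away, so I'll go in 1 mm steps.

Request:
{"api": "play_rows", "payload": {
  "plan": [
    [0.5, 0, -1, 0, 0, 0, -1],
    [0.5, 0, -1, 0, 0, 0, -1]
  ]
}}

```text
time_s: 5.15
eef_pos: [523.7, -148.8, 37.1]
ee_rot: [-0.008, 0.989, 0.072, 0.132]
force: [-0.5, -0.0, -0.2]
grip_width: -0.001
```

```bash
python3 go.py sq 0
```

```text
t 5.15 pos [ 523.7 -148.8   37.1] d [-9.56 -0.88 22.55] rot [0.003 0.004 0.001] key frame [  3.43  -0.52 -24.26] F [-0.47 -0.02 -0.19] g -0.0007268557485200853
```

Request:
{"api": "play_rows", "payload": {
  "plan": [
    [0.4, 0, -1, 0, 0, 0, -1],
    [0.4, 0, -1, 0, 0, 0, -1]
  ]
}}

```text
time_s: 5.32
eef_pos: [524.7, -148.8, 34.9]
ee_rot: [-0.008, 0.989, 0.072, 0.132]
force: [-1.7, 0.3, 1.9]
grip_width: -0.0
```

```bash
python3 go.py sq 0
```

```text
t 5.3167 pos [ 524.7 -148.8   34.9] d [-10.48  -0.84  24.7 ] rot [0.003 0.004 0.001] key frame [  3.74  -0.7  -26.57] F [-1.68  0.29  1.85] g -7.794156593984766e-05
```

Request:
{"api": "play_rows", "payload": {
  "plan": [
    [0.3, 0, -1, 0, 0, 0, -1],
    [0.3, 0, -1, 0, 0, 0, -1]
  ]
}}

```text
time_s: 5.48
eef_pos: [525.2, -148.7, 32.8]
ee_rot: [-0.008, 0.989, 0.072, 0.132]
force: [-2.3, 0.3, 3.1]
grip_width: 0.0
```

```bash
python3 go.py sq 0
```

```text
t 5.4833 pos [ 525.2 -148.7   32.8] d [-11.05  -0.92  26.81] rot [0.003 0.004 0.   ] key frame [  3.75  -0.7  -28.76] F [-2.31  0.31  3.07] g 0.00016352308904603327
```

Contact: about 2 N at -26.6 mm and 3.6 N along the normal at -28.8 mm, which fits the square key's spring. I'll go on to the stop.

Request:
{"api": "play_rows", "payload": {
  "plan": [
    [0.1, 0, -1, 0, 0, 0, -1]
  ]
}}

```text
time_s: 5.57
eef_pos: [525.4, -148.7, 31.9]
ee_rot: [-0.008, 0.989, 0.072, 0.132]
force: [-0.7, 0.3, 4.5]
grip_width: 0.003
```

```bash
python3 go.py sq 0
```

```text
t 5.5667 pos [ 525.4 -148.7   31.9] d [-11.27  -0.94  27.74] rot [0.003 0.004 0.   ] key frame [  3.73  -0.71 -29.71] F [-0.67  0.27  4.49] g 0.003100933851669556
```

Request:
{"api": "play_rows", "payload": {
  "plan": [
    [0, 0, -0.7, 0, 0, 0, -1]
  ]
}}

```text
time_s: 5.65
eef_pos: [525.6, -148.7, 31.5]
ee_rot: [-0.008, 0.989, 0.072, 0.132]
force: [-6.8, 1.4, 13.7]
grip_width: 0.004
```

```bash
python3 go.py sq 0
```

```text
t 5.65 pos [ 525.6 -148.7   31.5] d [-11.43  -0.94  28.09] rot [0.003 0.005 0.   ] key frame [  3.79  -0.73 -30.09] F [-6.79  1.4  13.7 ] g 0.00416556101959148
```

The stop is reached (force rises from 4.5 to about 15 N with no more travel), so the square key is fully down. I'll retract, then shift to the round key.

Request:
{"api": "play_rows", "payload": {
  "plan": [
    [-1, 0, 4, 0, 0, 0, -1],
    [-2, 0, 8, 0, 0, 0, -1],
    [-2, 0, 8, 0, 0, 0, -1],
    [0, 0, 0, 0, 0, 0, -1]
  ]
}}

```text
time_s: 5.98
eef_pos: [520.4, -148.9, 53.0]
ee_rot: [-0.008, 0.989, 0.072, 0.132]
force: [0.8, 0.1, 0.8]
grip_width: 0.002
```

```bash
python3 go.py rd -10
```

```text
t 5.9833 pos [ 520.4 -148.9   53. ] d [-9.72 37.15 -1.17] rot [0.003 0.005 0.   ] key frame [  4.37 -38.17   0.04] F [0.79 0.06 0.85] g 0.00203750280631747
```

Request:
{"api": "play_rows", "payload": {
  "plan": [
    [-1.5, 9, 0, 0, 0, 0, -1],
    [-1.5, 9, 0, 0, 0, 0, -1],
    [-1.5, 9, 0, 0, 0, 0, -1],
    [-1.5, 9, 0, 0, 0, 0, -1],
    [0, 0, 0, 0, 0, 0, -1]
  ]
}}

```text
time_s: 6.4
eef_pos: [513.2, -108.8, 53.1]
ee_rot: [-0.008, 0.989, 0.072, 0.132]
force: [0.4, -0.6, 0.0]
grip_width: -0.004
```

```bash
python3 go.py rd -24
```

```text
t 6.4 pos [ 513.2 -108.8   53.1] d [  1.11  -2.42 -14.75] rot [0.003 0.005 0.001] key frame [ 3.09  2.55 14.45] F [ 0.39 -0.58  0.01] g -0.003919940528954019
```

Request:
{"api": "play_rows", "payload": {
  "plan": [
    [1, -1.2, -4, 0, 0, 0, -1],
    [1, -1.2, -4, 0, 0, 0, -1],
    [0.8, 0, -3, 0, 0, 0, -1],
    [0, 0, 0, 0, 0, 0, -1]
  ]
}}

```text
time_s: 6.73
eef_pos: [516.2, -110.5, 40.6]
ee_rot: [-0.008, 0.988, 0.073, 0.132]
force: [-0.1, 0.0, 0.3]
grip_width: 0.003
```

```bash
python3 go.py rd -26.6
```

```text
t 6.7333 pos [ 516.2 -110.5   40.6] d [-1.27 -0.64 -4.79] rot [ 0.003  0.004 -0.001] key frame [2.54 0.45 4.28] F [-0.08  0.01  0.29] g 0.003287096997498117
```

Request:
{"api": "play_rows", "payload": {
  "plan": [
    [0.4, 0, -1.5, 0, 0, 0, -1],
    [0.4, 0, -1.5, 0, 0, 0, -1],
    [0.4, 0, -1.5, 0, 0, 0, -1],
    [0.3, 0, -1, 0, 0, 0, -1]
  ]
}}

```text
time_s: 7.07
eef_pos: [517.9, -111.1, 34.3]
ee_rot: [-0.008, 0.989, 0.072, 0.132]
force: [-1.1, 2.4, 2.6]
grip_width: -0.0
```

```bash
python3 go.py rd -26.6
```

```text
t 7.0667 pos [ 517.9 -111.1   34.3] d [-2.95  0.01  1.53] rot [0.002 0.004 0.   ] key frame [ 2.43 -0.44 -2.23] F [-1.09  2.41  2.61] g -0.00030245308671065965
```

Request:
{"api": "play_rows", "payload": {
  "plan": [
    [0.3, 0, -1, 0, 0, 0, -1],
    [0.3, 0, -1, 0, 0, 0, -1]
  ]
}}

```text
time_s: 7.23
eef_pos: [518.4, -111.0, 32.3]
ee_rot: [-0.008, 0.989, 0.073, 0.132]
force: [-2.1, 1.6, 3.7]
grip_width: -0.001
```

```bash
python3 go.py rd -26.6
```

```text
t 7.2333 pos [ 518.4 -111.    32.3] d [-3.48 -0.11  3.59] rot [0.002 0.004 0.   ] key frame [ 2.42 -0.39 -4.36] F [-2.07  1.59  3.72] g -0.0006585028478791991
```

Request:
{"api": "play_rows", "payload": {
  "plan": [
    [0.1, 0, -0.8, 0, 0, 0, -1]
  ]
}}

```text
time_s: 7.32
eef_pos: [518.6, -111.0, 31.7]
ee_rot: [-0.008, 0.989, 0.073, 0.132]
force: [-6.0, 1.1, 13.2]
grip_width: -0.001
```

```bash
python3 go.py rd -26.6
```

```text
t 7.3167 pos [ 518.6 -111.    31.7] d [-3.69 -0.11  4.19] rot [ 0.002  0.004 -0.   ] key frame [ 2.46 -0.43 -5.  ] F [-6.04  1.09 13.17] g -0.001089917567432404
```

Request:
{"api": "play_rows", "payload": {
  "plan": [
    [0.1, 0, -0.7, 0, 0, 0, -1]
  ]
}}

```text
time_s: 7.4
eef_pos: [518.7, -111.0, 31.5]
ee_rot: [-0.008, 0.989, 0.073, 0.132]
force: [-10.6, 2.5, 18.1]
grip_width: -0.001
```

```bash
python3 go.py rd -26.6
```

```text
t 7.4 pos [ 518.7 -111.    31.5] d [-3.77 -0.1   4.32] rot [ 0.002  0.004 -0.   ] key frame [ 2.5  -0.45 -5.14] F [-10.55   2.53  18.14] g -0.0006945450911145516
```

The round key is at its stop after 5 mm of travel, with peak force about 21 N. I'll withdraw.

Request:
{"api": "play_rows", "payload": {
  "plan": [
    [-1, 0, 5, 0, 0, 0, -1],
    [-3, 0, 12, 0, 0, 0, -1],
    [-6, 0, 25, 0, 0, 0, -1],
    [-6, 0, 30, 0, 0, 0, -1],
    [-6, 0, 30, 0, 0, 0, -1]
  ]
}}

```text
time_s: 7.82
eef_pos: [493.4, -110.1, 131.5]
ee_rot: [-0.011, 0.989, 0.072, 0.128]
force: [-0.0, -0.0, 0.7]
grip_width: 0.0
```

Request:
{"api": "play_rows", "payload": {
  "plan": [
    [0, 0, 20, 0, 0, 0, -1],
    [0, 0, 0, 0, 0, 0, -1],
    [0, 0, 0, 0, 0, 0, -1],
    [0, 0, 0, 0, 0, 0, -1]
  ]
}}

```text
time_s: 8.15
eef_pos: [494.8, -111.6, 158.1]
ee_rot: [-0.007, 0.989, 0.072, 0.132]
force: [-0.4, 0.3, 0.9]
grip_width: -0.0
```

```bash
python3 go.py rd 0
python3 - <<'E'
from rig import optics;import cv2
cv2.imwrite("pics/end.png",cv2.resize(optics.capture("scene")["img"][130:400,240:460],None,fx=2.2,fy=2.2,interpolation=cv2.INTER_CUBIC))
E
```

```text
t 8.15 pos [ 494.8 -111.6  158.1] d [ 13.3   -0.52 -96.6 ] rot [0.005 0.004 0.001] key frame [12.37  2.45 96.69] F [-0.42  0.31  0.88] g -0.00017568046336969846
```

View pics/end.png

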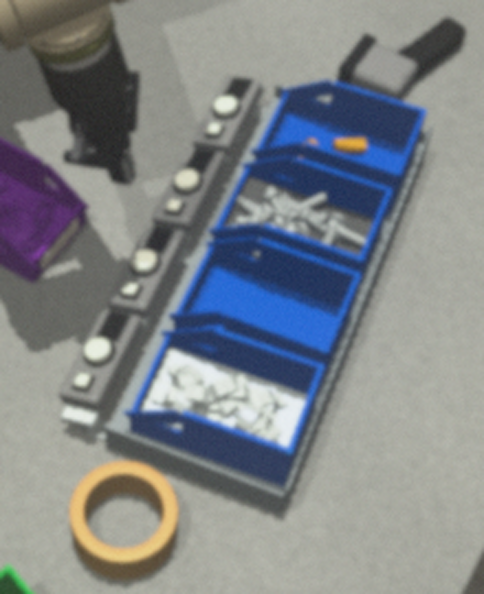

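The tool (tip near (120,170)) is clear of everything. Unit 3's keys at (145,260) and (130,290) look up, and the bins, tape and scanner are where they were. Handing in.

```bash
python3 -c "
from rig import ctrl;print(ctrl.finish_job())"
```

```text
the job is handed in; nothing more can be done
None
```

I reported the empty bin, third from the left, on call unit 3. I pressed its square key to the stop, let it come up, pressed its round key to the stop, and withdrew. The job was handed in after about 8 s of the 35 s allowed; no verdict is reported.

**Key presses:** the force climbed like the springs described, then jumped at each stop.

| Key | Spring force before the stop | Travel after first contact | Peak reading at the stop |
|---|---|---|---|
| Square | 2 to 4.5 N | about 3.5 mm | about 15 N |
| Round | 3 to 4.5 N | about 5 mm | about 21 N |

The 21 N on the round key came from one push more than it needed. That is firmer than "gently", though under the 25 N limit.

**Last picture:** all keys look up, and the bins, scanner and tape look unmoved. The tool is well clear, with no force beyond sensor noise. I judged this by eye in one picture and did not measure it.

**One disagreement:** contact came about 27 mm further along the tool than the reported tool-tip position said it should. The pictures also showed the fingertips set back from that point. I don't know the cause, so I guided both presses by the force readings and the pictures.

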